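# Hold the spread circlip around the turntable axle

## Robot

A 6-joint arm with a two-finger parallel gripper is mounted at the origin on the work surface. World frame = base frame: x ahead of the robot, y to its left, z up, the work surface at z = 0. Lengths are in m, angles in rad, forces in N, time in s.
With the tool pointing down it reaches from about 0.25 to 0.775 m from the base axis. Payload 4 kg.
Tool frame: the origin (TCP) lies between the finger pads; the fingertips stand 14 mm ahead of it and the grasp point (between the pads) lies 5 mm behind it (tip_reach is the distance from the TCP to the fingertips, in m); z points along the fingers, y is the line along which they close (so a half turn about z gives the same grasp; the last joint's range is limited). The gripper opens to 94 mm and grips with 3 to 60 N. Pads are 16 mm wide; open, the fingers measure 119 mm over their backs; the gripper's body (75 mm by 177 mm) begins 78 mm behind the grasp point.
Start: joints at [-1.336, 0.087, 1.371, -0, 1.684, -0.103], TCP at [0.182, -0.519, 0.22] pointing down, gripper open.
Joint ranges: [-3.1, 3.1], [-0.76, 2.03], [0.27, 2.55], [-1.08, 4.22], [0.17, 2.65], [-2.57, 2.57]. Speed limits (rad/s): [2.79, 2.79, 3.14, 3.14, 3.14, 3.14].

## Interface

Orientations are given as [roll, pitch, yaw] about the fixed x, y, z axes, in that order (R = Rz(yaw) Ry(pitch) Rx(roll)).
In Python, from bench import * gives the robot as it stands. The module is installed in compiled form; this text tells all that it offers.
- The arm moves only by the tool servo_tool, never from a script. Its argument "targets" is a list of rows, each a list of 4 numbers: the shift along the tool's x, y, z in cm, then the turn about the tool's z in degrees. A call has 1 to 8 rows; each row is the pose to reach, as a shift and turn from the pose commanded when the call began, along the tool's axes at that moment; what a row does not reach only later rows make up. A row lasts 1/8 s, in which the tool goes at most 62.5 mm and 10.7 degrees, less where a joint would pass 70% of its speed; a pose out of reach is approached as far as the arm can. A call with a gripper value outside its range is refused whole. "claw" is the closure in counts, from 0 (fully open) to 255 (shut), set as the call begins (left out, the last holds). The fingers move at their own pace and stop on an object; the grip force is fixed at half the most. Time passes only in rows, so rows that repeat a pose let the fingers close. It gives the time, the measured TCP pose, the force, the opening and the grip force at its end, in the units of the state.
- get_obs(): the state, without advancing time (a new reading comes with each control period).
- snapshot(name): name is "side" or "top"; returns the picture (480x640x3 uint8, blue, green, red); there is no depth.
- camera_model(name): a dict with "camera_matrix" (3x3 intrinsics, pixels), "camera_from_world" (4x4, takes a point from world to camera coordinates). Camera axes: x right, y up, looking along -z (the intrinsics and any distortion apply to the point x, -y, -z); pixel columns grow to the right and rows downward; lengths in m; the calibration is good to about 2 mm. A picture is of the moment at which its call begins. camera_model takes no time and is no camera call.
- close_job(): hands the job in; it is judged then, once.
The state is a dict: "time": time; "joint_positions": joint angles; "qvel": joint speeds; "joint_torque": joint torques, N m; "tool_pos": TCP position; "ee_rot": TCP orientation; "wrist_force": force on the tool from outside, world axes, zero at the start; "wrist_torque": the same for the moment, N m; "width": finger opening in m; "finger_force": force on a finger pad.
Only numpy, scipy, OpenCV 4.12 (cv2) and the standard library are available. Lean on these libraries where they do the work, as an engineer would, in place of code of your own. Each camera call takes 0.05 s, during which the arm holds its last target. There are 200 camera calls.

## Task

Take the red-handled circlip pliers from their blue rest by the grips; the dark snap ring already sits on their tips. Squeeze the handles fully so the ring spreads wide, bring it level over the end of the bare steel axle stub on the grey turntable drive, and slide it gently down the stub, without jamming it, as far as the groove just above the brass hub. Finish while still holding the pliers there, handles squeezed and the ring spread around the groove, and leave the joystick, the jar and the screwdriver where they are.

Things in the scene. Friction and masses are not known exactly. Their poses are not given: they have to be found in the camera images.
- pliers: Circlip pliers, 215 mm long, 16 mm thick, 0.2 kg, flat on the rest. Origin on the pivot axis at the underside; x from pivot to jaws and ring, z up. Two red grips (12 wide, 16 high, 90 long), 42 to 132 mm behind the pivot. Snap ring: dark, 3 mm thick, underside level with the pliers' underside; the jaws lie 4.5 to 12.5 mm above that.
- pliers_grip (a point): Middle between the red grips, 75 mm behind the pivot, half-way up (8 mm above the underside). Axes as the pliers: y from grip to grip, along which to squeeze. Outer faces here 64 mm apart and splayed unsqueezed; 38 mm and parallel fully squeezed. The rest leaves 35 mm free below; its bars stand 35 mm behind and 75 mm ahead.
- ring_center (a point): Centre of the snap ring's opening when spread, half-way up the 3 mm ring, on the pliers' mid-line, 140 mm ahead of pliers_grip unsqueezed, 133 mm squeezed. x along the pliers away from the handles, z along the ring's axis. Unspread the ring is 20 mm inside, too small for the stub; fully spread it clears the 22 mm stub by 3 mm all round this point.
- spread (a joint): Turn of each handle about the pivot, rad: 0 unsqueezed (ring closed), 0.17 fully squeezed at the built-in stop (ring fully spread). A spring returns it: about 5 N on each grip at the start of the squeeze, 12 N at the stop. Squeezing harder against the stop does no harm.
- rest: Fixed blue rest: base plate 170 x 90 x 8 mm, two cross bars whose tops, 45 mm above the table, carry the pliers at the pivot and at the rear of the grips. Origin under its centre; x runs as the pliers lie.
- drive: Fixed grey turntable drive, box 100 x 90 x 45 mm, origin under its centre, z up. On it, all on the vertical z axis through its centre: white gear 57 mm across up to 55 mm height, brass hub 36 mm across up to 62 mm, groove 18 mm across from 62 to 68 mm, then the steel axle stub 22 mm across, with its end coned in over the last 4 mm, up to 89 mm.
- seat (a point): Point on the stub's axis in the groove, 63.5 mm above the table: ring_center is here when the ring lies on the brass hub.
- stub_top (a point): Top end of the axle stub, on its axis, 89 mm above the table.
- joystick: Bystander: grey joystick box 110 x 100 x 35 mm with a black stick, 112 mm high in all, origin under its centre.
- jar: Bystander: small amber jar with a black cap, 54 mm across, 60 mm high, origin under its centre.
- driver: Bystander: yellow screwdriver lying on the table along its x axis.

How it is judged:
By the outcome, as a careful person would: the job done as asked, in the order asked, and still so for the second after the job is handed in, while the arm keeps its last pose, push and grip.
It also fails if it takes over 38 s, if anything falls off the work surface, if the arm or the gripper's body presses on something with over 40 N, if the wrist force passes 120 N, or if a joint passes its speed limit or range.

## Working session

There is one attempt and no reset: what is moved stays moved. The work goes in short steps, Python scripts to look and compute and a tool call to move; the robot and the scene stay as the last step left them, time stands still between calls to the robot, and variables do not carry over. Pictures are saved under pics/ and viewed, at most 10 in all, crops included, and the job is handed in when it is done.

Besides the shell and the picture viewer there is one more tool, called after "Emit:" as name([rows], argument=value, ...), one row to a line, values as JSON. servo_tool: Moves the arm, as the interface text tells. Its arguments: {"type":"object","properties":{"targets":{"type":"array"},"claw":{"type":"number"}},"required":["targets"]}

```bash
mkdir -p pics; python3 - <<'E'
from bench import *
import cv2
for n in("top","side"):
    cv2.imwrite(f"pics/{n}0.png",snapshot(n)); c=camera_model(n); print(c)
print(get_obs())
E
```

```text
{'camera_matrix': array([[444.38055596,   0.        , 316.47918423],
       [  0.        , 444.38055596, 239.57244096],
       [  0.        ,   0.        ,   1.        ]]), 'camera_from_world': array([[ 0.0109772 , -0.9996699 ,  0.02322908, -0.02332819],
       [ 0.994369  ,  0.0133618 ,  0.1051273 , -0.62662558],
       [-0.10540298,  0.02194427,  0.99418744, -0.99768565],
       [ 0.        ,  0.        ,  0.        ,  1.        ]])}
{'camera_matrix': array([[473.53129661,   0.        , 319.08208942],
       [  0.        , 473.53129661, 236.15584138],
       [  0.        ,   0.        ,   1.        ]]), 'camera_from_world': array([[ 0.87803077, -0.47845066, -0.01212126, -0.56874444],
       [ 0.35380415,  0.63181301,  0.68966292, -0.2784175 ],
       [-0.32231131, -0.60983381,  0.7240291 , -0.88161375],
       [ 0.        ,  0.        ,  0.        ,  1.        ]])}
{'time': 0.1, 'joint_positions': array([-1.33610610e+00,  8.78670342e-02,  1.37209519e+00, -1.62578247e-06,
        1.68360911e+00, -1.03082505e-01]), 'qvel': array([-0.00012928, -0.00231837, -0.00182988, -0.00129805, -0.00068666,
        0.00057079]), 'joint_torque': array([ 2.81809364e-03, -3.41251087e+01, -3.03301907e+01,  7.20515312e-02,
        3.04463657e-02, -1.04083858e-04]), 'tool_pos': array([ 0.18215678, -0.51846075,  0.21843291]), 'ee_rot': array([-3.13962432e+00, -2.01998430e-04,  3.37772355e-01]), 'wrist_force': array([ 0.29532617, -0.33258756, -0.32436481]), 'wrist_torque': array([ 0.04616891, -0.00392221,  0.00159965]), 'finger_force': 0.0, 'width': 0.09384973092643482}
```

View pics/top0.png

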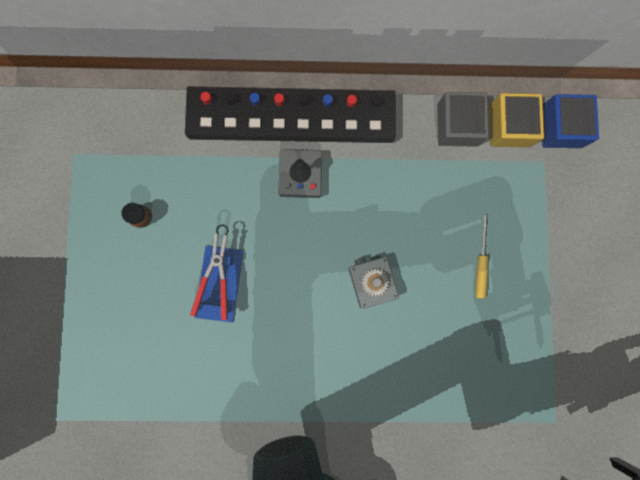

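View pics/side0.png

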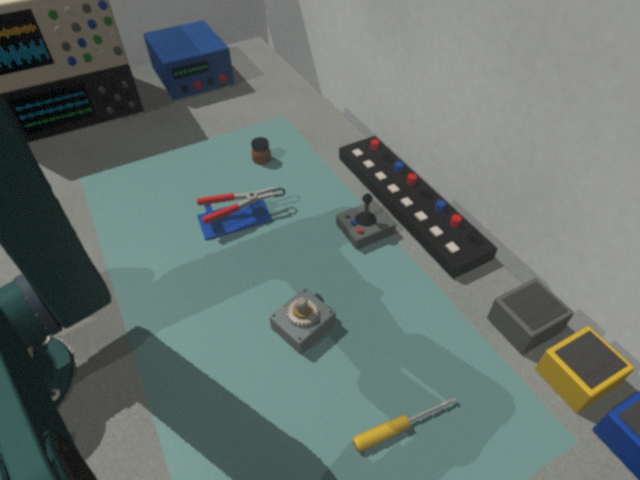

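The top view shows the pliers' pivot near (217,260), the ring near (222,230) and the stub near (376,282). In the side view the pliers are near (240,203) and the stub near (303,303). Next I'll enlarge these areas.

```bash
python3 - <<'E'
import cv2,numpy as np
t=cv2.imread("pics/top0.png");s=cv2.imread("pics/side0.png")
f=lambda im,x,y,w,h,k:cv2.resize(im[y:y+h,x:x+w],None,fx=k,fy=k,interpolation=cv2.INTER_CUBIC)
# top pliers 180..260,215..335 k5 ->400x600 ; 
a=f(t,180,215,80,120,5)
b=f(s,190,180,100,75,4) #400x300
c=np.hstack([f(t,346,245,60,75,4)[:,:200] if 0 else f(t,350,250,50,75,4),f(s,278,280,50,75,4)])
cv2.imwrite("pics/crop1.png",np.hstack([a,np.vstack([b,c])]))
E
```

```text
(no output)
```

View pics/crop1.png

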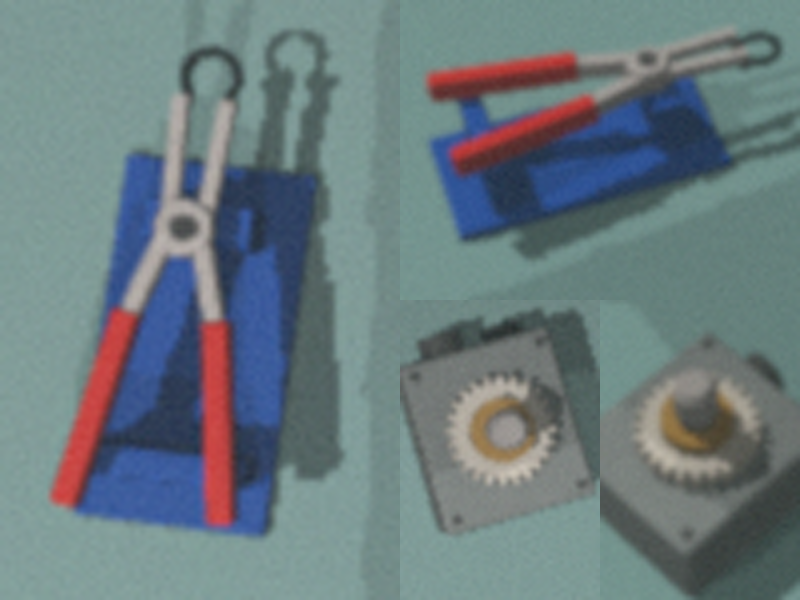

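The crops show everything clearly, so I can solve positions by least squares over both views with the known heights.

```bash
cat > h.py <<'E'
import numpy as np
from scipy.optimize import least_squares
from bench import camera_model
C={n:camera_model(n) for n in("top","side")}
def proj(n,p):
    c=C[n];q=c["camera_from_world"]@np.r_[p,1];q=c["camera_matrix"]@[q[0],-q[1],-q[2]];return q[:2]/q[2]
def locate(z,**px):
    r=least_squares(lambda u:np.concatenate([proj(n,np.r_[u,z])-px[n] for n in px]),[.45,0]);return r.x,r.fun.round(1)
E
python3 - <<'E'
from h import *
T=lambda X,Y:(180+(X+.5)/5-.5,215+(Y+.5)/5-.5)
S=lambda X,Y:(190+(X-400+.5)/4-.5,180+(Y+.5)/4-.5)
TD=lambda X,Y:(350+(X-400+.5)/4-.5,250+(Y-300+.5)/4-.5)
SD=lambda X,Y:(278+(X-600+.5)/4-.5,280+(Y-300+.5)/4-.5)
P={}
for k,z,t,s in [("ring",.0465,T(212,74),S(763,47)),("pivot",.061,T(183,228),S(650,58)),
 ("rearL",.061,T(65,500),S(432,80)),("rearR",.061,T(220,522),S(455,152)),
 ("frL",.061,T(122,314),S(577,58)),("frR",.061,T(216,323),S(595,99)),
 ("stub",.089,TD(511,430),SD(697,381)),("gear",.055,TD(503,431),SD(699,427))]:
    both=locate(z,top=t,side=s);P[k]=both[0]
    print(k,both[0].round(4),both[1],locate(z,top=t)[0].round(4),locate(z,side=s)[0].round(4))
ax=P["ring"]-(P["rearL"]+P["rearR"])/2
print("yaw",np.arctan2(ax[1],ax[0]))
for a,b in(("ring","pivot"),("pivot","rearL"),("frL","rearL"),("frR","rearR")):
    d=P[a]-P[b];print(a,b,np.hypot(*d),np.arctan2(d[1],d[0]))
d=P["pivot"]-(P["rearL"]+P["rearR"])/2;print(np.hypot(*d),np.arctan2(d[1],d[0]))
d=P["pivot"]-(P["frL"]+P["frR"])/2;print(np.hypot(*d),np.arctan2(d[1],d[0]))
E
```

```text
ring [0.6472 0.2013] [-0.2 -0.5 -0.4  0.7] [0.6459 0.2007] [0.6492 0.2032]
pivot [0.5761 0.2094] [-0.3 -0.7 -0.5  1. ] [0.5746 0.2086] [0.5785 0.2122]
rearL [0.4547 0.2567] [-0.2 -0.3 -0.2  0.5] [0.454  0.2561] [0.4558 0.2583]
rearR [0.446  0.1889] [-0.5 -0.4 -0.1  0.9] [0.4451 0.1878] [0.4473 0.1916]
frL [0.5376 0.234 ] [ 0.1 -0.7 -0.8  0.3] [0.536  0.2342] [0.5396 0.234 ]
frR [0.5337 0.1928] [-0.1 -0.6 -0.4  0.6] [0.5325 0.1925] [0.5354 0.1942]
stub [ 0.5309 -0.1473] [-0.4 -0.6 -0.3  0.7] [ 0.5295 -0.1482] [ 0.5321 -0.1461]
gear [ 0.53   -0.1488] [-0.1 -0.3 -0.2  0.3] [ 0.5293 -0.1491] [ 0.5306 -0.1484]
yaw -0.10898439209816925
ring pivot 0.07153137231680534 -0.11387128262313773
pivot rearL 0.1302494540484202 -0.37153615907301646
frL rearL 0.08589448655969714 -0.26682324755910775
frR rearR 0.08776290918064358 0.04489504101245167
0.12643461284396548 -0.10621960299707431
0.04065952751446565 -0.0997770644969189
```

```bash
cat >> h.py <<'E'
from scipy.spatial.transform import Rotation as Ro
def delta(p,yaw=None):
    from bench import get_obs
    o=get_obs();R=Ro.from_euler("xyz",o["ee_rot"])
    d=R.inv().apply(np.array(p)-o["tool_pos"])*100
    w=0 if yaw is None else -np.degrees((yaw-o["ee_rot"][2]+np.pi)%(2*np.pi)-np.pi)
    print("t",round(o["time"],2),"pos",o["tool_pos"].round(4),"rpy",o["ee_rot"].round(4),"q",o["joint_positions"].round(2),"w",round(o["width"],4),"F",o["wrist_force"].round(1),"M",o["wrist_torque"].round(2))
    print("delta cm",d.round(2),"turn",round(w,2))
E
python3 -c "
from h import *
delta([.503,.217,.16],-.109)"
```

```text
t 0.1 pos [ 0.1822 -0.5185  0.2184] rpy [-3.1396e+00 -2.0000e-04  3.3780e-01] q [-1.34  0.09  1.37 -0.    1.68 -0.1 ] w 0.0938 F [ 0.3 -0.3 -0.3] M [ 0.05 -0.    0.  ]
delta cm [ 54.64 -58.75   5.97] turn 25.6
```

Emit:
servo_tool([
  [54.6, -58.8, 2, 25.6],
  [54.6, -58.8, 2, 25.6],
  [54.6, -58.8, 2, 25.6],
  [54.6, -58.8, 2, 25.6],
  [54.6, -58.8, 2, 25.6],
  [54.6, -58.8, 2, 25.6],
  [54.6, -58.8, 2, 25.6],
  [54.6, -58.8, 2, 25.6],
], claw=0)

```text
time: 1.1
tool_pos: [0.3818, -0.0591, 0.2068]
ee_rot: [3.141, -0.001, -0.109]
wrist_force: [1.7, -1.3, 0.3]
width: 0.0938
finger_force: 0.0
```

```bash
python3 -c "
from h import *
delta([.503,.217,.16],-.109)"
```

```text
t 1.1 pos [ 0.3818 -0.0591  0.2068] rpy [ 3.1413e+00 -5.0000e-04 -1.0930e-01] q [-0.3  -0.29  1.74 -0.    1.69  1.38] w 0.0938 F [ 1.7 -1.3  0.3] M [ 0.04 -0.03  0.03]
delta cm [  9.04 -28.77   4.67] turn -0.01
```

Emit:
servo_tool([
  [9, -28.5, 4, 0],
  [9, -28.5, 4, 0],
  [9, -28.5, 4, 0],
  [9, -28.5, 4, 0],
  [9, -28.5, 4, 0],
  [9, -28.5, 4, 0],
  [9, -28.5, 4, 0],
  [9, -28.5, 4, 0],
])

```text
time: 2.1
tool_pos: [0.5019, 0.2111, 0.1675]
ee_rot: [3.141, -0.001, -0.111]
wrist_force: [-0.2, -1.3, -0.0]
width: 0.0941
finger_force: 0.0
```

```bash
python3 - <<'E'
from h import *
from bench import *
import cv2
delta([.503,.217,.048],-.109)
t=snapshot("top");s=snapshot("side")
f=lambda im,x,y,w,h,k:cv2.resize(im[y:y+h,x:x+w],None,fx=k,fy=k,interpolation=cv2.INTER_CUBIC)
cv2.imwrite("pics/c2.png",np.hstack([f(t,170,215,100,150,4),f(s,180,130,100,150,4)]))
E
```

```text
t 2.1 pos [0.5019 0.2111 0.1675] rpy [ 3.1414e+00 -6.0000e-04 -1.1070e-01] q [ 0.29  0.09  1.47 -0.    1.58  1.98] w 0.0941 F [-0.2 -1.3 -0. ] M [ 0.04 -0.03 -0.02]
delta cm [ 0.04 -0.6  11.95] turn -0.1
```

View pics/c2.png

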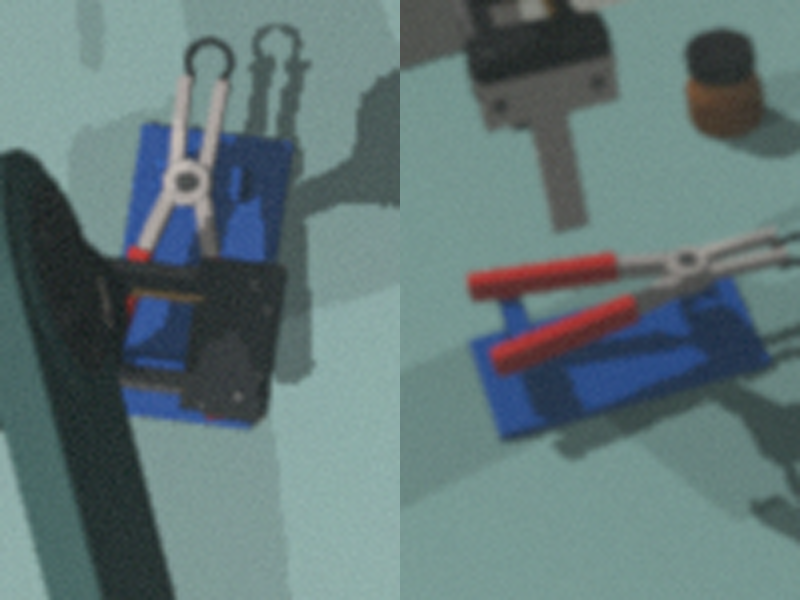

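The gripper sits above the grips, pliers undisturbed (pivot near (216.5,260.5) top). I'll align it, then descend.

Emit:
servo_tool([
  [0, -0.5, 1, 0],
  [0, -0.5, 5, 0],
  [0, -0.5, 8.5, 0],
  [0, -0.5, 10, 0],
  [0, -0.5, 10, 0],
  [0, -0.5, 10, 0],
])

```text
time: 2.95
tool_pos: [0.5038, 0.2177, 0.0687]
ee_rot: [-3.14, -0.003, -0.109]
wrist_force: [0.4, -1.1, 0.7]
width: 0.0942
finger_force: 0.0
```

```bash
python3 -c "
from h import *
delta([.503,.217,.048],-.109)"
```

```text
t 2.95 pos [0.5038 0.2177 0.0687] rpy [-3.1404e+00 -2.8000e-03 -1.0910e-01] q [ 0.3   0.16  1.59 -0.    1.38  1.98] w 0.0942 F [ 0.4 -1.1  0.7] M [ 0.07 -0.02 -0.02]
delta cm [-0.07  0.08  2.07] turn -0.01
```

Emit:
servo_tool([
  [0, 0.1, 1, 0],
  [0, 0.1, 2, 0],
  [0, 0.1, 2, 0],
  [0, 0.1, 2, 0],
])

```text
time: 3.45
tool_pos: [0.5025, 0.2164, 0.0469]
ee_rot: [3.141, 0.0, -0.109]
wrist_force: [-0.9, -0.9, -0.4]
width: 0.0935
finger_force: 0.0
```

Emit:
servo_tool([
  [0, 0, 0, 0],
  [0, 0, 0, 0],
  [0, 0, 0, 0],
  [0, 0, 0, 0],
  [0, 0, 0, 0],
  [0, 0, 0, 0],
  [0, 0, 0, 0],
  [0, 0, 0, 0],
], claw=255)

```text
time: 4.45
tool_pos: [0.5025, 0.2166, 0.0472]
ee_rot: [-3.141, -0.0, -0.109]
wrist_force: [-1.6, 1.8, 2.5]
width: 0.0352
finger_force: 29.9
```

```bash
python3 -c "
from h import *
delta([.503,.217,.048],-.109)"
```

```text
t 4.45 pos [0.5025 0.2166 0.0472] rpy [-3.1411e+00 -1.0000e-04 -1.0900e-01] q [0.3  0.18 1.62 0.   1.34 1.98] w 0.0352 F [-1.6  1.8  2.5] M [ 0.29  0.3  -0.06]
delta cm [ 0.05 -0.04 -0.08] turn 0.0
```

Emit:
servo_tool([
  [0, 0, -0.5, 0],
  [0, 0, -1.5, 0],
  [0, 0, -3, 0],
  [0, 0, -5, 0],
  [0, 0, -7, 0],
  [0, 0, -8, 0],
  [0, 0, -8, 0],
  [0, 0, -8, 0],
])

```text
time: 5.45
tool_pos: [0.502, 0.2162, 0.1261]
ee_rot: [3.141, 0.001, -0.109]
wrist_force: [-0.3, 1.0, -2.3]
width: 0.0352
finger_force: 29.9
```

```bash
python3 - <<'E'
from h import *
from bench import *
import cv2
delta([.503,.217,.128],-.109)
t=snapshot("top");s=snapshot("side")
cv2.imwrite("pics/t3.png",t);cv2.imwrite("pics/s3.png",s)
f=lambda im,x,y,w,h,k:cv2.resize(im[y:y+h,x:x+w],None,fx=k,fy=k,interpolation=cv2.INTER_CUBIC)
cv2.imwrite("pics/c3.png",np.hstack([f(t,180,200,80,120,5),f(s,220,120,80,120,5)]))
E
```

```text
t 5.45 pos [0.502  0.2162 0.1261] rpy [ 3.1408e+00  1.5000e-03 -1.0910e-01] q [ 0.3   0.12  1.52 -0.    1.5   1.98] w 0.0352 F [-0.3  1.  -2.3] M [ 0.03  0.12 -0.01]
delta cm [ 0.09 -0.09 -0.19] turn -0.0
```

View pics/c3.png

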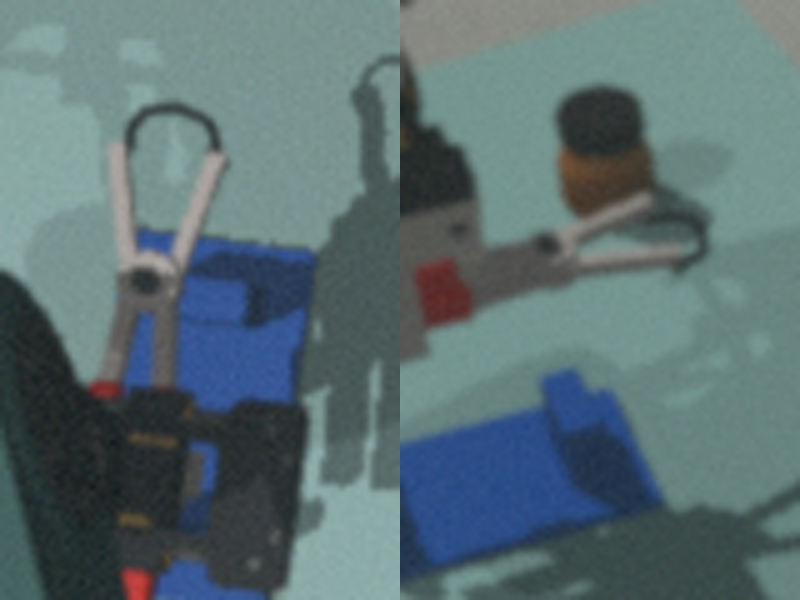

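The pliers are lifted and the ring is spread. I'll triangulate the pivot, jaw tips and ring apex to check they are level.

```bash
python3 - <<'E'
from h import *
import cv2
T=lambda X,Y:(180+(X+.5)/5-.5,200+(Y+.5)/5-.5)
S=lambda X,Y:(220+(X-400+.5)/5-.5,120+(Y+.5)/5-.5)
for k,t,s in [("pivot",T(147,281),S(548,243)),("tipL",T(117,147),S(648,200)),("tipR",T(218,157),S(685,253)),("apex",T(172,107),S(703,230))]:
    r=least_squares(lambda u:np.concatenate([proj("top",u)-t,proj("side",u)-s]),[.5,0.2,.1]);print(k,r.x.round(4),r.fun.round(1))
# predicted, level
g=np.array([.502,.2162]);u=np.array([np.cos(.109),-np.sin(.109)]);n=np.array([-u[1],u[0]])
for k,a,b,z in[("pivot",75,0,.140),("ringc",133,0,.1255),("apex",133+16,0,.1255),("ringL",133,16,.1255),("ringR",133,-16,.1255)]:
    p=np.r_[g+u*a/1e3+n*b/1e3,z];q=proj("top",p);w=proj("side",p)
    print(k,p.round(4),((q-[180,200])*5+2).round(),((w-[220,120])*5+[402,2]).round())
t=cv2.imread("pics/t3.png");s=cv2.imread("pics/s3.png")
f=lambda im,x,y,w,h,k:cv2.resize(im[y:y+h,x:x+w],None,fx=k,fy=k,interpolation=cv2.INTER_LANCZOS4)
cv2.imwrite("pics/c4.png",np.hstack([f(t,195,212,40,60,10),f(s,245,145,40,60,10)]))
E
```

```text
pivot [0.5789 0.2067 0.1441] [ 0.  -0.1 -0.1  0. ]
tipL [0.6354 0.2226 0.1369] [ 0.1 -0.3 -0.3  0.1]
tipR [0.6333 0.1807 0.1346] [ 0.3 -0.8 -1.   0.2]
apex [0.6541 0.2029 0.1253] [ 0.1 -0.2 -0.3  0. ]
pivot [0.5766 0.208  0.14  ] [146. 287.] [543. 250.]
ringc [0.6342 0.2017 0.1255] [173. 153.] [665. 244.]
apex [0.6501 0.2    0.1255] [179. 115.] [697. 236.]
ringL [0.636  0.2176 0.1255] [136. 148.] [654. 225.]
ringR [0.6325 0.1858 0.1255] [211. 157.] [675. 264.]
```

View pics/c4.png

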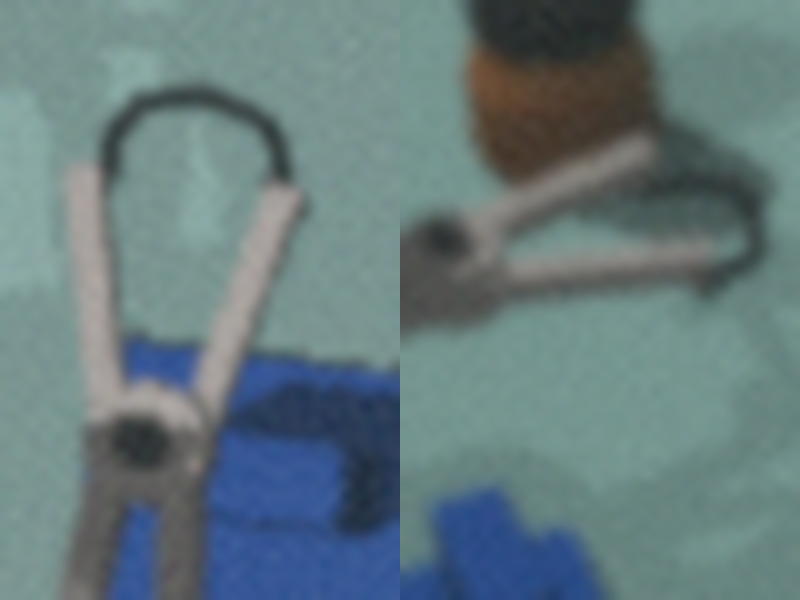

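The jaw tops come out at about 0.136, so the pliers are level. The ring centre, seen at top (214.1,229.7), matches the prediction. Now I'll carry it smoothly to above the stub.

Emit:
servo_tool([
  [-0.1, 0.5, 0, 0],
  [-0.3, 1.8, 0, 0],
  [-0.7, 4, 0, 0],
  [-1.2, 6.8, 0, 0],
  [-1.8, 10, 0, 0],
  [-2.4, 13.4, 0, 0],
  [-3.0, 16.8, 0, 0],
  [-3.6, 20, 0, 0],
])

```text
time: 6.55
tool_pos: [0.4438, 0.0192, 0.1272]
ee_rot: [3.141, -0.0, -0.11]
wrist_force: [0.3, -0.3, -2.5]
width: 0.0355
finger_force: 29.9
```

Emit:
servo_tool([
  [-0.6, 3.4, 0, 0],
  [-1.2, 6.8, 0, 0],
  [-1.8, 9.8, 0, 0],
  [-2.3, 12.4, 0, 0],
  [-2.6, 14.4, 0, 0],
  [-2.8, 15.4, 0, 0],
  [-2.9, 15.9, 0, 0],
  [-2.9, 15.9, 0, 0],
])

```text
time: 7.55
tool_pos: [0.3987, -0.1334, 0.1271]
ee_rot: [-3.141, -0.0, -0.109]
wrist_force: [0.8, -0.6, -1.5]
width: 0.0356
finger_force: 29.9
```

Emit:
servo_tool([
  [0, 0, 0, 0],
  [0, 0, 0, 0],
])

```text
time: 7.8
tool_pos: [0.399, -0.1329, 0.127]
ee_rot: [-3.142, 0.0, -0.108]
wrist_force: [-0.8, 0.6, -2.8]
width: 0.0353
finger_force: 29.9
```

```bash
python3 - <<'E'
from h import *
from bench import *
import cv2
delta([.3983,-.1335,.126],-.109)
t=snapshot("top");s=snapshot("side")
cv2.imwrite("pics/t5.png",t);cv2.imwrite("pics/s5.png",s)
f=lambda im,x,y,w,h,k:cv2.resize(im[y:y+h,x:x+w],None,fx=k,fy=k,interpolation=cv2.INTER_CUBIC)
print(proj("top",[.5305,-.148,.1255]),proj("side",[.5305,-.148,.1255]))
cv2.imwrite("pics/c5.png",np.hstack([f(t,358,245,40,60,10),f(s,280,265,40,60,10)]))
E
```

```text
t 7.8 pos [ 0.399  -0.1329  0.127 ] rpy [-3.1415  0.     -0.108 ] q [-0.46 -0.17  1.8   0.    1.51  1.22] w 0.0353 F [-0.8  0.6 -2.8] M [0.09 0.12 0.04]
delta cm [-0.06  0.06  0.1 ] turn 0.06
[380.06102275 281.47840075] [300.79261284 289.23177056]
```

View pics/c5.png

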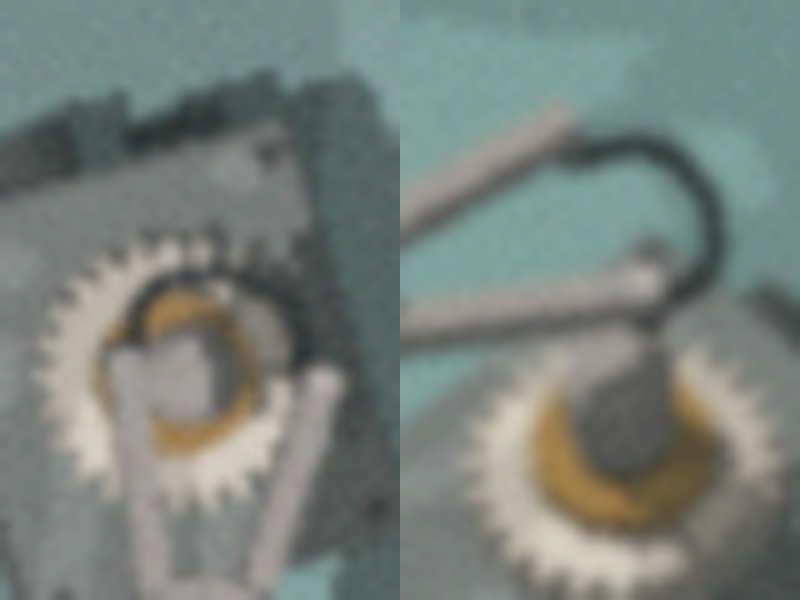

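Ring centre reads at top (380.3,281.2) and side (301,287.5). The stub top is partly shadowed, near top (377.6,282). I'll go closer to remove the parallax.

Emit:
servo_tool([
  [-0.1, 0, 0.5, 0],
  [-0.1, 0, 1.3, 0],
  [-0.1, 0, 2.1, 0],
  [-0.1, 0, 2.6, 0],
  [-0.1, 0, 2.7, 0],
  [-0.1, 0, 2.7, 0],
])

```text
time: 8.65
tool_pos: [0.3979, -0.1334, 0.1001]
ee_rot: [3.141, -0.0, -0.109]
wrist_force: [-0.6, -0.4, -2.6]
width: 0.0351
finger_force: 29.9
```

```bash
python3 - <<'E'
from h import *
from bench import *
import cv2
print(locate(.1264,top=(380.3,281.2),side=(301.05,287.55)))
delta([.3983,-.1335,.126],-.109)
t=snapshot("top");s=snapshot("side")
cv2.imwrite("pics/t6.png",t);cv2.imwrite("pics/s6.png",s)
f=lambda im,x,y,w,h,k:cv2.resize(im[y:y+h,x:x+w],None,fx=k,fy=k,interpolation=cv2.INTER_CUBIC)
for z in(.0975,.089):print(proj("top",[.5305,-.148,z]),proj("side",[.5305,-.148,z]))
cv2.imwrite("pics/c6.png",np.clip(1.5*np.hstack([f(t,358,255,40,50,10),f(s,280,272,40,50,10)]),0,255))
E
```

```text
(array([ 0.53166472, -0.14702635]), array([-0.6, -0.3,  0. ,  0.8]))
t 8.65 pos [ 0.3979 -0.1334  0.1001] rpy [ 3.1414e+00 -2.0000e-04 -1.0910e-01] q [-0.46 -0.15  1.84 -0.    1.45  1.22] w 0.0351 F [-0.6 -0.4 -2.6] M [ 0.05  0.19 -0.02]
delta cm [ 0.04  0.01 -2.59] turn -0.0
[377.9160705  281.62582631] [301.38862339 298.27930829]
[377.28932484 281.66890342] [301.56423   300.9450454][ WARN:0@0.798] global loadsave.cpp:1063 imwrite_ Unsupported depth image for selected encoder is fallbacked to CV_8U.
```

View pics/c6.png

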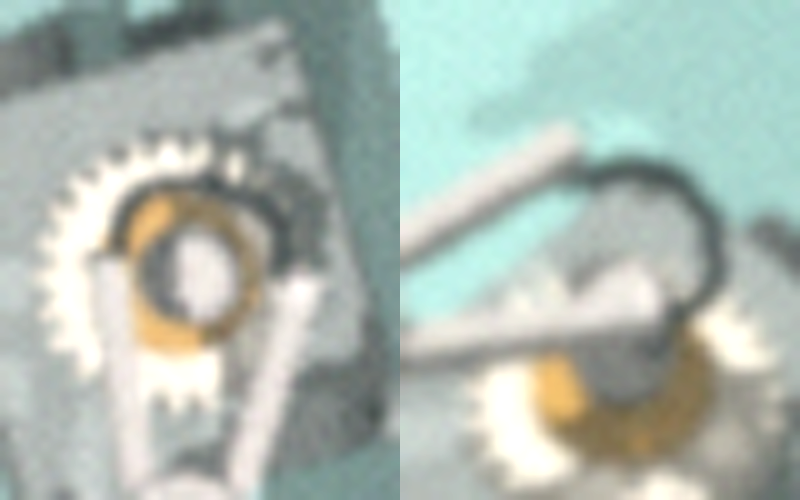

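The ring surrounds the stub top in both views. It sits about 1 mm too far in x and slightly off in y. I'll correct that and descend slowly while watching the force.

Emit:
servo_tool([
  [-0.1, 0.04, 0.1, 0],
  [-0.1, 0.04, 0.3, 0],
  [-0.1, 0.04, 0.5, 0],
  [-0.1, 0.04, 0.7, 0],
  [-0.1, 0.04, 0.9, 0],
  [-0.1, 0.04, 1.1, 0],
  [-0.1, 0.04, 1.2, 0],
  [-0.1, 0.04, 1.2, 0],
])

```text
time: 9.75
tool_pos: [0.3968, -0.1336, 0.088]
ee_rot: [3.142, 0.0, -0.109]
wrist_force: [-0.1, 0.5, -2.4]
width: 0.0356
finger_force: 29.9
```

Emit:
servo_tool([
  [0, 0, 0.2, 0],
  [0, 0, 0.4, 0],
  [0, 0, 0.6, 0],
  [0, 0, 0.6, 0],
])

```text
time: 10.25
tool_pos: [0.3966, -0.1335, 0.0818]
ee_rot: [-3.141, 0.0, -0.109]
wrist_force: [0.3, 0.3, -2.6]
width: 0.0351
finger_force: 29.9
```

```bash
python3 - <<'E'
from h import *
from bench import *
import cv2
delta([.3969,-.1335,.0651],-.109)
t=snapshot("top");s=snapshot("side")
f=lambda im,x,y,w,h,k:cv2.resize(im[y:y+h,x:x+w],None,fx=k,fy=k,interpolation=cv2.INTER_CUBIC)
cv2.imwrite("pics/c7.png",np.clip(1.5*np.hstack([f(t,358,255,40,50,10),f(s,280,280,40,50,10)]),0,255).astype(np.uint8))
E
```

```text
t 10.25 pos [ 0.3966 -0.1335  0.0818] rpy [-3.1415e+00  5.0000e-04 -1.0900e-01] q [-0.46 -0.14  1.87 -0.    1.41  1.22] w 0.0351 F [ 0.3  0.3 -2.6] M [-0.    0.13 -0.04]
delta cm [ 0.03 -0.    1.67] turn -0.0
```

View pics/c7.png

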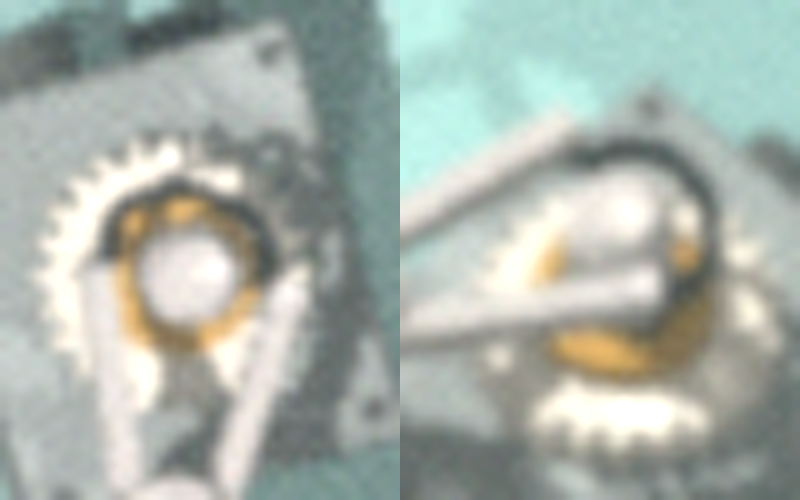

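The ring now surrounds the stub, with the stub disc at (190,272) and the ring centre at about (188,276). There are clear gaps all round and no contact force. Continuing down.

Emit:
servo_tool([
  [0, 0, 0.2, 0],
  [0, 0, 0.4, 0],
  [0, 0, 0.6, 0],
  [0, 0, 0.8, 0],
  [0, 0, 1.0, 0],
  [0, 0, 1.2, 0],
  [0, 0, 1.4, 0],
  [0, 0, 1.4, 0],
])

```text
time: 11.35
tool_pos: [0.3967, -0.1335, 0.0678]
ee_rot: [-3.142, 0.0, -0.109]
wrist_force: [0.2, -0.6, -2.5]
width: 0.0351
finger_force: 29.9
```

Emit:
servo_tool([
  [0, 0, 0.05, 0],
  [0, 0, 0.1, 0],
  [0, 0, 0.15, 0],
  [0, 0, 0.2, 0],
  [0, 0, 0.2, 0],
])

```text
time: 11.98
tool_pos: [0.3968, -0.1336, 0.066]
ee_rot: [3.142, 0.0, -0.109]
wrist_force: [-0.7, 0.3, -2.7]
width: 0.0351
finger_force: 29.9
```

Emit:
servo_tool([
  [0, 0, 0.05, 0],
  [0, 0, 0.1, 0],
  [0, 0, 0.1, 0],
  [0, 0, 0.1, 0],
])

```text
time: 12.48
tool_pos: [0.3968, -0.1336, 0.0651]
ee_rot: [3.141, -0.0, -0.109]
wrist_force: [0.1, 0.7, -1.9]
width: 0.0351
finger_force: 29.9
```

Emit:
servo_tool([
  [0, 0, 0.03, 0],
  [0, 0, 0.06, 0],
  [0, 0, 0.06, 0],
  [0, 0, 0.06, 0],
])

```text
time: 12.98
tool_pos: [0.3968, -0.1336, 0.0645]
ee_rot: [3.141, -0.0, -0.109]
wrist_force: [-0.5, -0.7, -1.5]
width: 0.0354
finger_force: 29.9
```

```bash
python3 - <<'E'
from h import *
from bench import *
import cv2
delta([.3969,-.1335,.0651],-.109)
t=snapshot("top");s=snapshot("side")
f=lambda im,x,y,w,h,k:cv2.resize(im[y:y+h,x:x+w],None,fx=k,fy=k,interpolation=cv2.INTER_CUBIC)
cv2.imwrite("pics/c8.png",np.clip(1.5*np.hstack([f(t,358,255,40,50,10),f(s,280,280,40,50,10)]),0,255).astype(np.uint8))
E
```

```text
t 12.97 pos [ 0.3968 -0.1336  0.0645] rpy [ 3.1415e+00 -1.0000e-04 -1.0900e-01] q [-0.46 -0.12  1.89 -0.    1.37  1.22] w 0.0354 F [-0.5 -0.7 -1.5] M [ 0.01  0.06 -0.03]
delta cm [ 0.01 -0.01 -0.06] turn 0.0
```

View pics/c8.png

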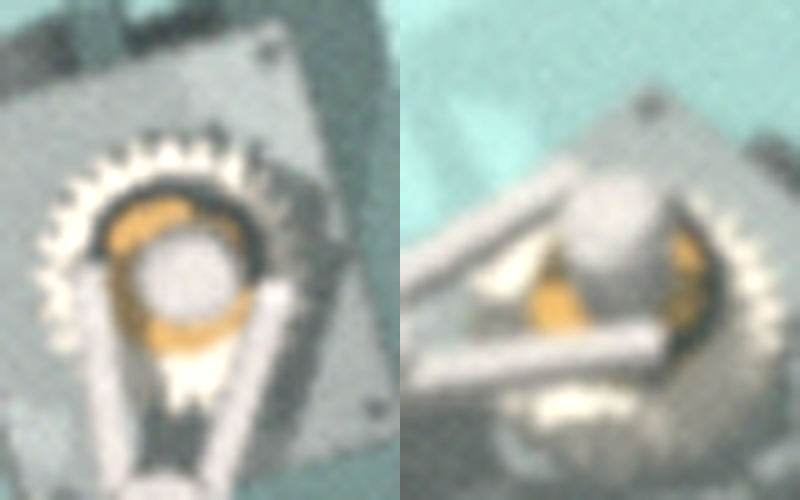

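The ring lies around the groove at hub level, centred, with light contact and the handles still squeezed. Handing in.

```bash
python3 -c "
from bench import *
o=get_obs();print(o['time'],o['tool_pos'],o['wrist_force'],o['width']);print(close_job())"
```

```text
13.075 [ 0.39682793 -0.13362757  0.06448478] [-1.41987281 -0.10077665 -2.30798723] 0.03548744623713915
the job is handed in; nothing more can be done
None
```

The job is handed in at 13 s: the pliers are still held with the handles squeezed, the ring is spread around the groove at hub level (underside about 62.4 mm, estimated), no jam was felt on the way down, and I did not touch the joystick, jar or screwdriver; no verdict was returned.

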